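# Set the angle stop and close its clamp

### The job

Set the angle stop for the next cut: with a fingertip, push the pointer bar round until its red nose points at the middle of the yellow disc, and only then push the red clamp lever round clockwise until it is fully closed, or nearly so, with the pointer still on yellow. Push gently and do not grip, pinch or lift anything, and leave the loose things on the plate and bench where they are.

Things in the scene. Friction and masses are not known exactly. Their poses are not given: they have to be found in the camera images.
- angle_stop: the angle stop's flat green base plate, bolted to the table, 240 mm (its x) by 340 mm (its y), its top 10 mm above the table. Origin at table height under the pointer's pivot; own x runs away from the robot at yaw 0 and the plate reaches from x -50 to +190 mm, y -130 to +210 mm. It stands somewhere else, and turned by up to 0.3 rad, each time
- pointer_pivot (a point): pivot axis of the pointer bar, on the plate, 40 mm above the table (level with the bar's top)
- pointer_nose (a point): the red pointed end of the pointer bar, 142 mm from the pivot, at the bar's top edge
- pointer_bar: aluminium bar, 14 mm wide, sides from 16 to 40 mm above the table, from a 38 mm hub out to 120 mm from the pivot, then a narrower red nose to 142 mm; a black pin (16 mm thick, top at 70 mm) stands on it 48 mm out. Origin at table height on the pivot axis, own x along the bar to the nose, y to its left. Turns level under 2 to 4 N at 110 mm out and stays where it is left
- pointer_arm (a joint): angle of the pointer bar about the pivot, rad, seen from above positive anticlockwise; 0 = along the plate's own x, stops at -0.8 and 0.8; starts near 0
- yellow_mark: yellow round marker disc fixed on the plate beyond the nose's sweep, 28 mm across, 4 mm thick (10 to 14 mm above the table), origin at the centre of its underside; 155 to 190 mm from the pivot, 0.28 to 0.56 rad to the left or to the right of the plate's own x
- blue_mark: the same in blue, on the other side: an old setting, not wanted
- lever_pivot (a point): pivot axis of the clamp lever, on the plate 20 mm ahead of and 160 mm to the left of the pointer's pivot (plate frame), at the lever's top, 44 mm above the table
- lever_tip (a point): outer end of the clamp lever, 90 mm from its pivot, at its top, 44 mm above the table
- clamp_grip: red clamp lever, 14 mm wide with a round 20 mm end, sides from 20 to 44 mm above the table, hub 36 mm across. Origin at table height on its pivot axis, own y along the lever to the tip. Turns level under 2 to 4 N at 70 mm out and stays where it is left. Closing it does not make the pointer stiffer: it can still be knocked off its setting
- clamp_lever (a joint): angle of the clamp lever, rad: 0 = open, lever pointing to the plate's own +y (outward, to the left); grows clockwise seen from above until the lever points away from the robot; closed stop at 1.5, almost along the plate's own x
- bush: small upright brass ring, 28 mm across, 26 mm high, standing on the plate to the right of the pivot; loose, leave alone; origin at the centre of its underside
- tube_offcut: steel block 25 x 25 x 30 mm high, standing on the plate's far left corner; loose, leave alone; origin at the centre of its underside
- mallet: hammer 260 mm long lying on the table to the right; loose, leave alone
- spray_can: upright can, 52 mm across, 130 mm high, on the table to the left; loose, leave alone; origin at the centre of its underside
- mug: upright blue mug, 76 mm across, 85 mm high, on the table to the left; loose, leave alone; origin at the centre of its underside
- tape_roll: cardboard ring 90 mm across, 24 mm high, lying flat on the table to the right; loose, leave alone; origin at the centre of its underside

How it is judged (in metres and radians):
On the way, in this order (a step that is already met when the one before it is completed fails the run):
1. the pointer is on the yellow disc while the clamp lever is still open (y of yellow_mark in the frame of pointer_bar between -0.007 and 0.007 m and value of joint clamp_lever below 0.5 rad), for 0.2 s.
2. the clamp lever is closed with the pointer on the yellow disc (y of yellow_mark in the frame of pointer_bar between -0.007 and 0.007 m and value of joint clamp_lever above 1.25 rad), for 0.2 s.
At the end, for the whole second after the job is handed in: The pointer bar's centre line passes within 7 mm of the yellow disc's centre, the clamp lever stands above 1.25 rad (stop at 1.5), and both are at rest (all of step 2 and velocity of joint pointer_arm between -0.05 and 0.05 rad/s and velocity of joint clamp_lever between -0.05 and 0.05 rad/s); the robot touches nothing.
It fails at once if the clamp is closed while the pointer is off the yellow disc (value of joint clamp_lever above 0.9 rad and not (y of yellow_mark in the frame of pointer_bar between -0.007 and 0.007 m)).
It fails at once if the pointer bar is gripped or shoved hard (over 30 N from the fingers) (contact force between the fingers and pointer_bar above 30 N).
It fails at once if the clamp lever is gripped or shoved hard (over 30 N from the fingers) (contact force between the fingers and clamp_grip above 30 N).
It fails at once if a loose bystander is moved or lifted by more than 20 mm (distance of any of bush, tube_offcut, mallet, spray_can, mug, tape_roll from where it was at the start of the episode above 0.02 m).
It also fails if it takes over 48 s, if anything falls off the work surface, if the arm or the gripper's body presses on something with over 40 N, if the wrist force passes 120 N, or if a joint passes its speed limit or range.

### The arm

A 7-joint arm with a two-finger parallel gripper is mounted at the origin on the work surface. World frame = base frame: x ahead of the robot, y to its left, z up, the work surface at z = 0. Lengths are in mm, angles in rad, forces in N, time in s.
With the tool pointing down it reaches from about 400 to 850 mm from the base axis. Payload 10.4 kg.
Tool frame: the origin (TCP) lies on the centre line of the jaws, within the pads' length; the fingertips stand 8 mm ahead of it and the grasp point (between the pads) lies 11 mm behind it (bot.finger_overhang is the distance from the TCP to the fingertips, in mm); x points along the fingers, y is the direction in which the jaws open and shut, and the axes are right-handed (so a half turn about x gives the same grasp; the last joint's range is limited). The gripper opens to 87 mm and grips with 3 to 60 N. Pads are 19 mm wide; open, the fingers measure 117 mm over their backs; the gripper's body (75 mm by 190 mm) begins 51 mm behind the grasp point.
Start: joints at [-0.023, 0.332, -0.065, 1.46, 0.022, 1.35, -0.088], TCP at [625.021, 0.018, 230.576] pointing down, gripper open.
Joint ranges: [-2.6, 2.6], [-0.5, 2.12], [-1.47, 1.34], [0.16, 2.42], [-1.27, 4.41], [0.06, 2.06], [-2.6, 2.6]. Speed limits (rad/s): [2.22, 2.22, 2.79, 2.79, 3.14, 3.14, 3.14].

### API

Orientations are given as a unit quaternion [w, x, y, z].
In Python, from cell import bot gives the robot as it stands. The module is installed in compiled form; this text tells all that it offers.
- The arm moves only by the tool servo_tool, never from a script. Its argument "commands" is a list of rows, each a list of 6 numbers: the shift along the tool's x, y, z in mm, then the turn, a rotation vector about the tool's x, y, z in rad. In form: [[x, y, z, wx, wy, wz], ...]. A call has 1 to 8 rows; each row is the pose to reach, as a shift and turn from the pose commanded when the call began, along the tool's axes at that moment; what a row does not reach only later rows make up. A row lasts 1/12 s, in which the tool goes at most 41.7 mm and 7.16 degrees, less where a joint would pass 70% of its speed; a pose out of reach is approached as far as the arm can. A call with a gripper value outside its range is refused whole. "hand" is the closure, from -1 (fully open) to 1 (shut), so that 0 is half open, set as the call begins (left out, the last holds). The fingers move at their own pace and stop on an object; the grip force is fixed at half the most. Time passes only in rows, so rows that repeat a pose let the fingers close. It gives the time, the measured TCP pose, the force and the opening at its end, in the units of the state.
- bot.state(): the state, without advancing time (a new reading comes with each control period).
- bot.read_camera(name): name is "scene" or "side" or "wrist"; returns (picture, depth): 400x640x3 uint8, red, green, blue; 400x640 float32, mm along the optical axis (not along the pixel's ray), 0 where there is no reading.
- bot.camera_model(name): a dict with "K" (3x3 intrinsics, pixels), "R" (3x3) and "t" (3): a world point X has camera coordinates R X + t. Camera axes: x right, y down, z forward; pixel columns grow to the right and rows downward; lengths in mm; the calibration is good to about 2 mm. A picture is of the moment at which its call begins: read the wrist's pose just before it. camera_model takes no time and is no camera call; for the wrist camera it gives the pose at the moment of the call.
- bot.sign_off(): hands the job in, once; it reports no verdict.
The state is a dict: "time_s": time; "q": joint angles; "qvel": joint speeds; "joint_efforts": joint torques, N m; "position": TCP position; "orientation": TCP orientation; "ft_force": force on the tool from outside, world axes, zero at the start; "torque": the same for the moment, N m; "opening": finger opening in mm.
Only numpy, scipy, OpenCV 4.12 (cv2) and the standard library are available. Lean on these libraries where they do the work, as an engineer would, in place of code of your own. Each camera call takes 0.05 s, during which the arm holds its last target. There are 200 camera calls.

## Working session

There is one attempt and no reset: what is moved stays moved. The work goes in short steps, Python scripts to look and compute and a tool call to move; the robot and the scene stay as the last step left them, time stands still between calls to the robot, and variables do not carry over. Pictures are saved under pics/ and viewed, about 8 in all and at most 12, crops included, and the job is handed in when it is done.

Besides the shell and the picture viewer there is one more tool, called by a JSON object that holds its "api" and its "payload". servo_tool: Moves the arm, as the interface text tells. Its arguments: {"type":"object","properties":{"commands":{"type":"array","items":{"type":"array","items":{"type":"number"}}},"hand":{"type":"number"}},"required":["commands"]}

```bash
mkdir -p pics; cat > h.py <<'E'
import numpy as np, cv2
from cell import bot
def cam(n):
    m=bot.camera_model(n); p,d=bot.read_camera(n); return p,d,m
def world(m,u,v,z):
    # intersect pixel rays with plane height z (arrays ok)
    u=np.atleast_1d(u).astype(float);v=np.atleast_1d(v).astype(float)
    K,R,t=map(np.array,(m["K"],m["R"],m["t"]))
    r=(np.linalg.inv(K)@np.vstack([u,v,np.ones_like(u)])).T@R
    c=-R.T@t
    return c+r*((z-c[2])/r[:,2])[:,None]
def cloud(m,d):
    K,R,t=map(np.array,(m["K"],m["R"],m["t"]))
    v,u=np.indices(d.shape)
    P=np.dstack([(u-K[0,2])/K[0,0]*d,(v-K[1,2])/K[1,1]*d,d])
    return (P-t)@R
def save(n,p): cv2.imwrite("pics/"+n,cv2.cvtColor(p,cv2.COLOR_RGB2BGR))
E
python3 - <<'E'
from h import *
s=bot.state(); print(s["time_s"],s["position"],s["orientation"],s["ft_force"],s["opening"])
for n in ("scene","wrist"):
    p,d,m=cam(n); save(n+"1.png",p); np.savez(n+"1.npz",p=p,d=d,**m); print(n,m)
E
```

```text
0.0 [6.24631886e+02 3.70373191e-03 2.29766032e+02] [-0.49967503 -0.49963703 -0.5003317   0.50035576] [-0.48782315 -0.36855743  0.0588186 ] 86.9213274579543
scene {'K': array([[411.35796297,   0.        , 326.45133666],
       [  0.        , 411.35796297, 199.75948372],
       [  0.        ,   0.        ,   1.        ]]), 'R': array([[ 0.66823677,  0.74392785, -0.00556622],
       [ 0.5734152 , -0.51981098, -0.63323895],
       [-0.47397747,  0.41996179, -0.77393634]]), 't': array([-360.23918975, -283.49275393, 1371.42317106])}
wrist {'K': array([[286.95447527,   0.        , 319.75703766],
       [  0.        , 286.95447527, 204.11718987],
       [  0.        ,   0.        ,   1.        ]]), 'R': array([[ 9.99999891e-01,  4.13345138e-04, -2.15071705e-04],
       [ 4.54408367e-04, -9.67226321e-01,  2.53915415e-01],
       [-1.03068312e-04, -2.53915485e-01, -9.67226403e-01]]), 't': array([-625.80457808,  -30.14878673,  386.51093763])}
```

View pics/scene1.png

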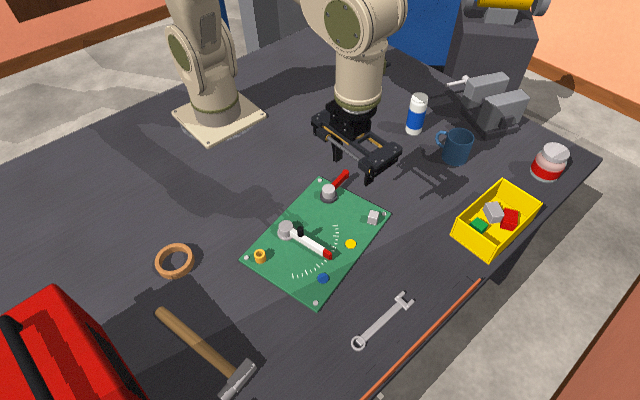

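View pics/wrist1.png

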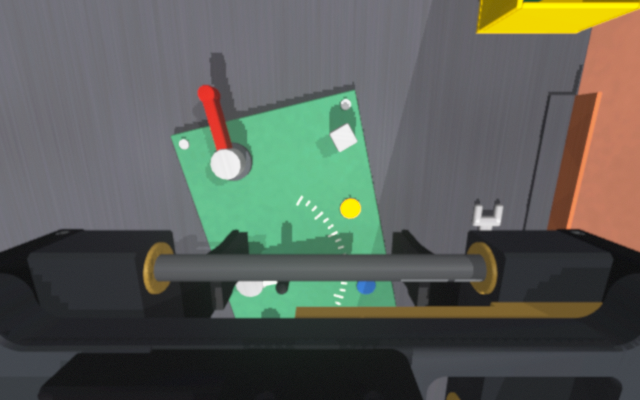

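The scene picture shows the pointer hub at (286,230) and its nose at (331,254). Yellow is at (350,244) and blue at (323,278). In the wrist picture the lever hub is at (228,163), the lever tip at (207,93) and yellow at (350,209). Next I fit the plate and measure these.

```bash
python3 - <<'E'
from h import *
from scipy.optimize import least_squares
S={}
for n in("scene","wrist"):
    f=np.load(n+"1.npz"); p,d=f["p"],f["d"]; m={k:f[k] for k in "KRt"}
    hsv=cv2.cvtColor(p,cv2.COLOR_RGB2HSV); C=cloud(m,d)
    H,Sa,V=[hsv[...,i].astype(int) for i in range(3)]
    green=(H>65)&(H<90)&(Sa>90)&(V>50)
    S[n]=(m,C,green)
    def blobs(mask,z,name,mn=15):
        k,l,st,ce=cv2.connectedComponentsWithStats(mask.astype(np.uint8))
        for i in range(1,k):
            if st[i,4]>=mn:
                w=world(m,ce[i,0],ce[i,1],z)[0]
                if 350<w[0]<950 and abs(w[1])<330: print(n,name,ce[i].round(1),st[i,4],w.round(1),"depthmed",np.median(C[l==i],0).round(1))
    blobs((H>24)&(H<34)&(Sa>180)&(V>150),14,"yellow")
    blobs((H>100)&(H<120)&(Sa>150)&(V>60),14,"blue")
    blobs(((H<6)|(H>174))&(Sa>170)&(V>90),42,"red")
    if n=="scene":
        q=C[green]; z=q[:,2]; ok=(abs(z-10)<4)
        print("green",ok.sum(),z[ok].mean())
        k,l,st,ce=cv2.connectedComponentsWithStats(green.astype(np.uint8)); i=1+st[1:,4].argmax()
        ct=max(cv2.findContours((l==i).astype(np.uint8),0,1)[0],key=cv2.contourArea)
        hull=cv2.convexHull(ct)[:,0]
        w=world(m,hull[:,0],hull[:,1],10)[:,:2].astype(np.float32)
        r=cv2.minAreaRect(w); print("rect",r,cv2.boxPoints(r).round(1).tolist())
    # tall points map on the plate
    for lo,hi in((36,42),(42,48),(48,80)):
        pass
    g=C.reshape(-1,3); sel=(g[:,2]>34)&(g[:,2]<75)&(g[:,0]>420)&(g[:,0]<800)&(abs(g[:,1])<260)
    print(n,"tall",sel.sum())
E
```

```text
scene yellow [495.5 220.3] 2291 [870.4 294.7  14. ] depthmed [878.  275.1  38.9]
scene yellow [479.3 215.3] 93 [832.6 277.1  14. ] depthmed [826.8 287.4   4. ]
scene yellow [350.  243.3] 66 [667.3 -36.1  14. ] depthmed [666.9 -35.   13.1]
scene blue [322.5 277.6] 94 [ 693.1 -150.7   14. ] depthmed [ 692.2 -150.4   13.1]
scene red [340.7 178.1] 145 [509.2  79.9  42. ] depthmed [507.5  83.   40.9]
scene red [509.1 219.5] 294 [897.8 298.1  42. ] depthmed [895.2 305.3  32.7]
scene red [327.  253.9] 72 [ 664.7 -110.8   42. ] depthmed [ 661.4 -107.9   34.8]
green 8334 9.282896980105848
rect ((592.4903564453125, -78.54402160644531), (240.61334228515625, 341.0021057128906), 13.265589714050293) [[436.29998779296875, 59.79999923706055], [514.5, -272.1000061035156], [748.7000122070312, -216.89999389648438], [670.5, 115.0]]
scene tall 832
wrist yellow [480.1  12.2] 45 [806.2 196.3  14. ] depthmed [811.2 200.2   3.7]
wrist yellow [556.2  15.9] 3674 [892.7 192.6  14. ] depthmed [869.7 179.9  48.9]
wrist yellow [350.  207.9] 293 [666.  -32.4  14. ] depthmed [666.2 -33.2  11.6]
wrist blue [365.6 286.8] 186 [ 691.5 -149.5   14. ] depthmed [ 691.6 -150.6   11.6]
wrist red [213.1 114.3] 883 [505.3  85.   42. ] depthmed [505.6  86.5  41. ]
wrist tall 2653
```

```bash
python3 - <<'E'
from h import *
f=np.load("scene1.npz"); C=cloud({k:f[k] for k in "KRt"},f["d"])
for nm,(r0,r1,c0,c1) in dict(bush=(247,266,252,268),can=(93,135,403,429),mug=(127,166,438,474),tube=(209,225,366,382),hub=(220,240,277,296),pin=(222,236,292,304)).items():
    q=C[r0:r1,c0:c1].reshape(-1,3); q=q[q[:,2]>(25 if nm in("bush","tube","hub","pin") else 60)]; 
    if len(q): print(nm,len(q),"min",q.min(0).round(),"max",q.max(0).round())
O=np.array([533.5,-133.5]);
nose=np.array([663,-110])-O; print("nose angle",np.arctan2(nose[1],nose[0]))
E
```

```text
bush 94 min [ 538. -242.   25.] max [ 564. -214.   38.]
can 452 min [ 460. -455.   60.] max [1053.  444.  880.]
mug 433 min [ 581. -455.   60.] max [1053.  459.  880.]
tube 104 min [ 639. -455.   26.] max [1053.   73.  880.]
hub 222 min [ 512. -455.   25.] max [1053. -114.  880.]
pin 108 min [ 537. -455.   26.] max [1053. -115.  880.]
nose angle 0.17951371047494025
```

{"api": "servo_tool", "payload": {"commands": [[0,5,35,-0.1,0,0],[0,10,70,-0.2,0,0],[20,15,110,-0.3,0,0],[55,20,150,-0.4,0,0],[90,20,150,-0.45,0,0],[110,20,150,-0.45,0,0],[120,20,150,-0.45,0,0],[120,20,150,-0.45,0,0]], "hand": 1}}

```text
time_s: 0.77
position: [643.4, -149.3, 107.6]
orientation: [0.597, 0.375, 0.601, -0.376]
ft_force: [-0.2, 0.6, 0.4]
opening: 41.4
```

{"api": "servo_tool", "payload": {"commands": [[0,0,0,0,0,0],[0,0,0,0,0,0],[20,0,0,0,0,0],[40,0,0,0,0,0],[60,0,0,0,0,0],[72,0,0,0,0,0],[79,0,0,0,0,0],[79,0,0,0,0,0]]}}

```text
time_s: 1.43
position: [645.0, -149.6, 31.3]
orientation: [0.599, 0.376, 0.599, -0.376]
ft_force: [0.9, 0.8, 0.2]
opening: 0.7
```

```bash
python3 - <<'E'
from h import *
s=bot.state(); print(s["time_s"],s["position"],s["ft_force"],s["opening"])
p,d,m=cam("wrist"); save("w2.png",p); a=p
p,d,m=cam("side"); save("s2.png",p);
p,d,m=cam("scene"); save("two.png",np.vstack([cv2.resize(p[150:310,220:420],(800,320),interpolation=2)[:,:,:][:, :], cv2.resize(a,(800,280))]))
E
```

```text
1.4333 [ 644.96762133 -149.60351933   31.2829013 ] [0.90193079 0.8151902  0.22324269] 0.713028971939707
```

View pics/s2.png

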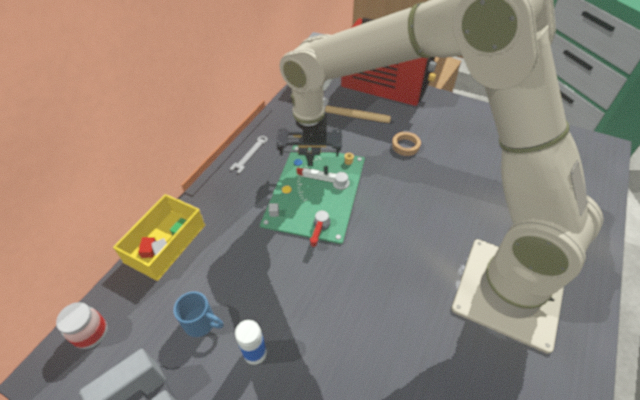

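{"api": "servo_tool", "payload": {"commands": [[0,1,-5,-0.01,0,0],[0,2,-10,-0.02,0,0],[0,3,-14,-0.03,0,0],[0,4,-18,-0.04,0,0],[0,5,-21,-0.05,0,0],[0,6,-24,-0.05,0,0],[0,7,-27,-0.05,0,0],[0,8,-30,-0.05,0,0]]}}

```text
time_s: 2.25
position: [639.1, -120.0, 31.7]
orientation: [0.608, 0.361, 0.608, -0.361]
ft_force: [0.2, -2.7, 1.5]
opening: 0.3
```

{"api": "servo_tool", "payload": {"commands": [[0,0,-3,0,0,0],[0,1,-6,-0.02,0,0],[0,1,-9,-0.03,0,0],[0,2,-12,-0.05,0,0],[0,2,-15,-0.06,0,0],[0,3,-18,-0.07,0,0],[0,3,-21,-0.08,0,0],[0,3,-23,-0.08,0,0]]}}

```text
time_s: 2.92
position: [630.9, -97.2, 31.7]
orientation: [0.622, 0.336, 0.622, -0.336]
ft_force: [3.2, -1.0, 0.1]
opening: 0.4
```

```bash
cat >> h.py <<'E'
def look(tag):
    s=bot.state(); print(s["time_s"],s["position"].round(1),s["ft_force"].round(1))
    out=[]
    for n in("scene","side"):
        p,d,m=cam(n); save(f"{tag}_{n}.png",p); C=cloud(m,d)
        h=cv2.cvtColor(p,cv2.COLOR_RGB2HSV).astype(int); H,S,V=h[...,0],h[...,1],h[...,2]
        near=(abs(C[...,0]-600)<200)&(C[...,1]>-260)&(C[...,1]<150)&(C[...,2]>5)&(C[...,2]<60)
        for nm,mk,z in(("yellow",(H>22)&(H<34)&(S>150)&(V>120),14),("red",((H<6)|(H>174))&(S>150)&(V>70),40)):
            k,l,st,ce=cv2.connectedComponentsWithStats((mk&near).astype(np.uint8))
            for i in range(1,k):
                if st[i,4]>10:
                    ys,xs=np.where(l==i); w=np.median(C[l==i],0)
                    t=C[(l==i)&(C[...,2]>36)]
                    print(n,nm,ce[i].round(1),st[i,4],"plane",world(m,*ce[i],z)[0,:2].round(1),"cloud",w.round(1),"top",t.mean(0).round(1) if len(t) else "")
        # bar top: bright low-saturation points on the bar, 36..44 mm up
        O=np.array([533.5,-133.5]); q=C[(C[...,2]>35)&(C[...,2]<44)&(S<60)&(V>100)][:,:2]-O
        r=np.hypot(*q.T); q=q[(r>60)&(r<118)&(np.arctan2(q[:,1],q[:,0])>-.7)&(np.arctan2(q[:,1],q[:,0])<1.1)]
        if len(q)>5:
            vx,vy,x,y=cv2.fitLine(q.astype(np.float32),1,0,.01,.01).ravel()
            print(n,"bar pts",len(q),"line angle",round(float(np.arctan2(vy,vx)),3),"mean angle",np.median(np.arctan2(q[:,1],q[:,0])).round(3))
E
python3 -c "
from h import *
look('l1')
a=cv2.imread('pics/l1_scene.png');b=cv2.imread('pics/l1_side.png')
cv2.imwrite('pics/l1.png',np.hstack([cv2.resize(a[190:290,240:400],(400,250)),cv2.resize(b[135:235,240:400],(400,250))]))"
```

```text
2.9167 [630.9 -97.2  31.7] [ 3.2 -1.   0.1]
scene yellow [348.8 246.8] 13 plane [672.9 -45.3] cloud [672.6 -44.4  12.8] top 
scene red [345.8 170.7] 16 plane [497.  110.7] cloud [499.2 108.4  44. ] top [499.2 108.5  43.3]
scene red [335.2 244.8] 24 plane [657.9 -77.9] cloud [650.8 -71.2  23.9] top 
side yellow [286.4 189.2] 32 plane [664.3 -32.8] cloud [664.9 -33.2  14.8] top 
side red [316.  233.2] 114 plane [501.2  84.8] cloud [499.7  88.2  44.4] top [500.1  86.2  44.2]
side bar pts 90 line angle 0.52 mean angle 0.58
```

View pics/l1.png

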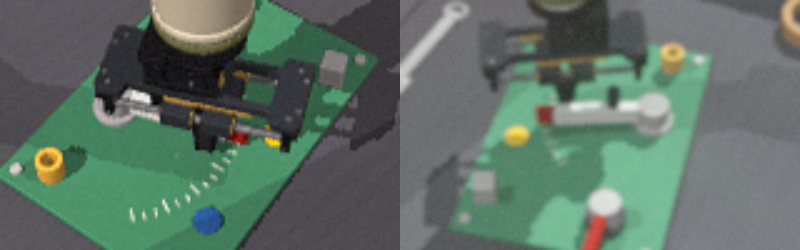

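The side view shows the bar following the finger: hub (341,181), nose (297,181), yellow just past it. Now a smaller push, then back off for a clear measurement.

{"api": "servo_tool", "payload": {"commands": [[0,0,-2,0,0,0],[0,0,-4,-0.01,0,0],[0,0,-6,-0.02,0,0],[0,0,-8,-0.03,0,0],[0,0,-9.5,-0.04,0,0],[0,0,-9.5,-0.04,0,0],[0,0,0,-0.04,0,0],[0,0,15,-0.04,0,0]]}}

```text
time_s: 3.68
position: [638.5, -109.2, 31.4]
orientation: [0.628, 0.323, 0.63, -0.323]
ft_force: [0.0, -0.5, 0.3]
opening: 0.5
```

{"api": "servo_tool", "payload": {"commands": [[0,0,20,0,0,0],[-5,0,50,0,0,0],[-20,0,85,0,0,0],[-40,0,120,0,0,0],[-60,0,150,0,0,0],[-60,0,150,0,0,0]]}}

```text
time_s: 4.18
position: [728.5, -240.8, 95.7]
orientation: [0.63, 0.325, 0.625, -0.326]
ft_force: [1.1, -1.6, 1.0]
opening: 0.3
```

```bash
python3 -c "
from h import *
look('l2')
a=cv2.imread('pics/l2_scene.png');b=cv2.imread('pics/l2_side.png')
cv2.imwrite('pics/l2.png',np.hstack([cv2.resize(a[190:290,240:400],(400,250)),cv2.resize(b[135:235,240:400],(400,250))]))"
```

```text
4.1833 [ 728.5 -240.8   95.7] [ 1.1 -1.6  1. ]
scene yellow [350.  243.3] 84 plane [667.4 -35.9] cloud [666.8 -35.8  13.2] top 
scene red [340.7 178.1] 153 plane [507.8  81.2] cloud [507.1  83.2  41.2] top [505.3  82.5  42.2]
scene red [335.8 238.6] 75 plane [645.6 -64.7] cloud [641.6 -60.7  32.9] top [639.2 -59.7  38.7]
scene bar pts 54 line angle 0.682 mean angle 0.607
side yellow [286.2 189.3] 33 plane [664.8 -32.3] cloud [663.9 -30.6  14.9] top 
side red [297.2 181.4] 16 plane [638.3 -55.5] cloud [638.2 -55.4  40. ] top [638.6 -56.6  39.9]
side red [316. 233.] 111 plane [501.5  84.2] cloud [500.2  87.2  44.5] top [500.2  85.9  44.3]
side bar pts 83 line angle 0.54 mean angle 0.669
```

View pics/l2.png

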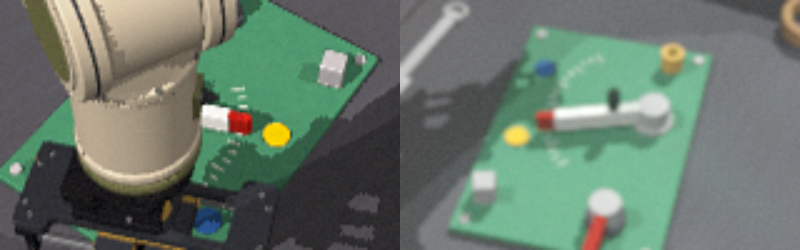

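The pointer now sits slightly short of yellow. I'll take a close overhead view with the wrist camera to settle it.

{"api": "servo_tool", "payload": {"commands": [[-35,0,0,0,0,0],[-70,-5,-20,0,0,0],[-105,-10,-50,0,0,0],[-130,-15,-80,0,0,0],[-135,-19,-97,0,0,0],[-135,-19,-97,0,0,0],[-135,-19,-97,0,0,0],[-135,-19,-97,0,0,0]]}}

```text
time_s: 4.95
position: [653.7, -164.4, 225.1]
orientation: [0.628, 0.323, 0.63, -0.324]
ft_force: [-0.1, 0.3, -0.7]
opening: 0.6
```

```bash
python3 - <<'E'
from h import *
p,d,m=cam("wrist"); save("w3.png",p); np.savez("w3.npz",p=p,d=d,**m)
C=cloud(m,d); h=cv2.cvtColor(p,cv2.COLOR_RGB2HSV).astype(int); H,S,V=h[...,0],h[...,1],h[...,2]
for nm,mk,z in(("yellow",(H>22)&(H<34)&(S>150)&(V>120),14),("red",((H<6)|(H>174))&(S>150)&(V>70),40)):
    k,l,st,ce=cv2.connectedComponentsWithStats(mk.astype(np.uint8))
    for i in range(1,k):
        if st[i,4]>60: print(nm,ce[i].round(1),st[i,4],world(m,*ce[i],z)[0].round(1),np.median(C[l==i],0).round(1))
E
```

```text
yellow [625.2  25.1] 1475 [827.9 183.2  14. ] [822.6 180.1  12.9]
yellow [390.5 102.7] 430 [665.7 -34.2  14. ] [666.1 -33.8  11.5]
yellow [219.8 179.2] 138 [ 546.8 -233.    14. ] [ 550.9 -225.3   33.5]
red [362.6 105.6] 164 [638.7 -59.9  40. ] [638.8 -59.5  37.4]
```

View pics/w3.png

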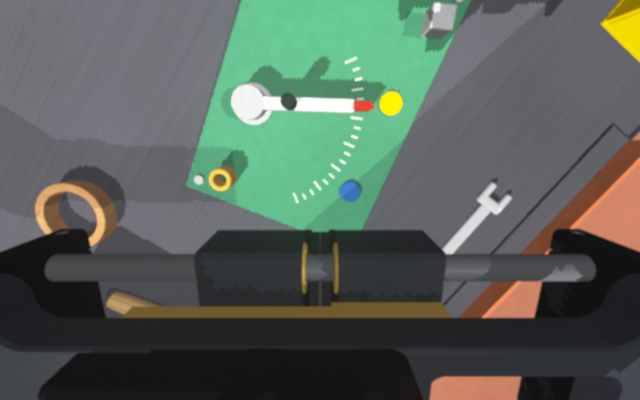

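```bash
cat > bar.py <<'E'
import sys
from h import *
f=np.load(sys.argv[1]); p,d=f["p"],f["d"]; m={k:f[k] for k in "KRt"}
C=cloud(m,d); Y=np.array([666.2,-34.3])
h=cv2.cvtColor(p,cv2.COLOR_RGB2HSV).astype(int); S,V=h[...,1],h[...,2]
for O in(np.array([533.5,-133.5]),):
    T=C[...,:2]-O; ang=np.arctan2(T[...,1],T[...,0]); r=np.hypot(T[...,0],T[...,1])
    mk=(C[...,2]>33)&(C[...,2]<43)&(r>60)&(r<118)&(abs(ang-.6)<.25)
    v,u=np.where(mk); w=world(m,u,v,40)[:,:2]
    vx,vy,x,y=cv2.fitLine(w.astype(np.float32),1,0,.01,.01).ravel()
    a=np.arctan2(vy,vx); n=np.array([-vy,vx]); print("n",mk.sum(),"angle",a,"pivot off line",(O-[x,y])@n,"yellow off line",(Y-[x,y])@n,"width",np.ptp((w-[x,y])@n))
    q=w-O; b=np.median(np.arctan2(q[:,1],q[:,0])); yr=Y-O; print("mean angle",b,"yellow y",np.hypot(*yr)*np.sin(np.arctan2(yr[1],yr[0])-b))
    z=C[...,2]; hm=(z>33)&(r<30); print("hub z",np.unique(z[hm].round()),"hub centre",np.median(C[hm],0),(C[hm].min(0)+C[hm].max(0))/2)
E
python3 bar.py w3.npz
```

```text
n 681 angle 0.5943317 pivot off line -2.1440091984895844 yellow off line 5.739420090374527 width 14.050332220352097
mean angle 0.6144995846204646 yellow y 4.54440831932866
hub z [33. 34. 35. 36. 37. 38. 39. 40.] hub centre [ 533.927377   -129.28001804   38.28397755] [ 536.37417731 -130.3218226    36.85573476]
```

The wrist view shows the pointer at (250–370,105) and yellow at (390,103). The fit (bar width 14 mm, as given) puts yellow about 5 mm left of the bar line, so I push about 3.3 mm more at 102 mm out.

{"api": "servo_tool", "payload": {"commands": [[30,12,-25,0,0,0],[60,23,-50,0,0,0],[95,23,-50,0,0,0],[130,23,-50,0,0,0],[165,23,-50,0,0,0],[185,23,-50,0,0,0],[193,23,-50,0,0,0],[193,23,-50,0,0,0]]}}

```text
time_s: 5.67
position: [642.2, -110.8, 30.3]
orientation: [0.627, 0.323, 0.63, -0.324]
ft_force: [-0.9, -0.2, -0.4]
opening: 0.3
```

```bash
cat > rel.py <<'E'
import sys
from h import *
from scipy.spatial.transform import Rotation as Ro
s=bot.state(); q=s["orientation"]; R=Ro.from_quat(np.r_[q[1:],q[0]]).as_matrix()
t=np.array(eval(sys.argv[1]),float)
print(s["time_s"],s["position"].round(1),"yaw",np.arctan2(R[1,1],R[0,1]).round(3),"tool delta",(R.T@(t-s["position"])).round(1))
E
python3 rel.py "[624,-86.5,31.5]"
```

```text
5.6667 [ 642.2 -110.8   30.3] yaw 0.619 tool delta [ -1.1  -0.8 -30.4]
```

{"api": "servo_tool", "payload": {"commands": [[0,-1,-10,0,0,0],[0,-1,-20,0,0,0],[0,-1,-25,0,0,0],[0,-1,-28,0,0,0],[0,-1,-30,0,0,0],[0,-1,-30.5,0,0,0],[0,-1,-30.5,0,0,0],[0,-1,-30.5,0,0,0]]}}

```text
time_s: 6.33
position: [625.7, -86.7, 33.9]
orientation: [0.629, 0.324, 0.628, -0.324]
ft_force: [1.6, 0.2, 0.8]
opening: 0.7
```

{"api": "servo_tool", "payload": {"commands": [[0,0,15,0,0,0],[-10,0,35,0,0,0],[-40,-5,50,0,0,0],[-75,-12,65,0,0,0],[-110,-20,80,0,0,0],[-145,-22,80,0,0,0],[-180,-22,80,0,0,0],[-193,-22,80,0,0,0]]}}

```text
time_s: 7.0
position: [655.2, -165.1, 232.1]
orientation: [0.63, 0.325, 0.627, -0.323]
ft_force: [0.6, 0.6, 1.6]
opening: 0.4
```

{"api": "servo_tool", "payload": {"commands": [[0,0,0,0,0,0],[0,0,0,0,0,0]]}}

```text
time_s: 7.17
position: [654.0, -164.1, 226.5]
orientation: [0.629, 0.324, 0.629, -0.324]
ft_force: [-0.3, -0.6, -1.2]
opening: 0.5
```

```bash
cat > wl.py <<'E'
import sys
from h import *
p,d,m=cam("wrist"); save(sys.argv[1]+".png",p); np.savez(sys.argv[1]+".npz",p=p,d=d,**m)
C=cloud(m,d); h=cv2.cvtColor(p,cv2.COLOR_RGB2HSV).astype(int); H,S,V=h[...,0],h[...,1],h[...,2]
for nm,mk,z in(("yellow",(H>22)&(H<34)&(S>150)&(V>120),14),("red",((H<6)|(H>174))&(S>150)&(V>70),40)):
    k,l,st,ce=cv2.connectedComponentsWithStats(mk.astype(np.uint8))
    for i in range(1,k):
        if st[i,4]>60: print(nm,ce[i].round(1),st[i,4],world(m,*ce[i],z)[0].round(1),np.median(C[l==i],0).round(1))
E
python3 wl.py w4; python3 bar.py w4.npz
```

```text
yellow [624.4  25.7] 1612 [829.7 183.8  14. ] [823.8 180.   14. ]
yellow [389.5 102.6] 429 [665.7 -34.3  14. ] [666.  -33.8  11.6]
yellow [218.9 178.9] 137 [ 546.2 -233.4   14. ] [ 550.2 -226.4   33.4]
red [362.1 102.9] 154 [637.5 -57.6  40. ] [637.7 -57.3  37.4]
n 677 angle 0.62049663 pivot off line -1.2224052178680722 yellow off line 2.3287147057235167 width 13.706501343559637
mean angle 0.6344895014088935 yellow y 1.2330334605287574
hub z [33. 34. 35. 36. 37. 38. 39. 40. 41.] hub centre [ 533.86878485 -129.32556374   38.2932887 ] [ 536.02079997 -130.33024706   36.95886473]
```

The pointer is now within about 0.2–2.3 mm of yellow's centre by every camera, so I go to the lever.

{"api": "servo_tool", "payload": {"commands": [[0,-1,-30,-0.1,0,0],[0,-2,-65,-0.2,0,0],[0,-3,-100,-0.3,0,0],[0,-4,-135,-0.4,0,0],[0,-5,-170,-0.5,0,0],[0,-6,-205,-0.6,0,0],[0,-6,-240,-0.7,0,0],[0,-6,-275,-0.8,0,0]]}}

```text
time_s: 7.88
position: [487.1, 57.1, 224.6]
orientation: [0.704, 0.051, 0.706, -0.052]
ft_force: [1.0, 0.8, -0.2]
opening: 0.6
```

{"api": "servo_tool", "payload": {"commands": [[0,0,0,0,0,0],[0,0,0,0,0,0],[0,0,0,0,0,0]]}}

```text
time_s: 8.13
position: [489.0, 55.5, 225.4]
orientation: [0.704, 0.053, 0.706, -0.054]
ft_force: [0.0, -0.8, -0.3]
opening: 0.6
```

```bash
python3 rel.py "[468,87,32]"
```

```text
8.1333 [489.   55.5 225.4] yaw 1.419 tool delta [193.4  28.2 -25.2]
```

{"api": "servo_tool", "payload": {"commands": [[0,14,-13,-0.1,0,0],[10,28,-25,-0.2,0,0],[45,28,-25,-0.2,0,0],[85,28,-25,-0.2,0,0],[125,28,-25,-0.2,0,0],[160,28,-25,-0.2,0,0],[185,28,-25,-0.2,0,0],[193,28,-25,-0.2,0,0]]}}

```text
time_s: 8.8
position: [466.3, 85.7, 29.0]
orientation: [0.704, -0.017, 0.709, 0.016]
ft_force: [-0.3, -0.5, -0.6]
opening: 0.5
```

{"api": "servo_tool", "payload": {"commands": [[0,0,0,0,0,0],[0,0,0,0,0,0]]}}

```text
time_s: 8.97
position: [469.5, 87.2, 34.1]
orientation: [0.707, -0.017, 0.707, 0.017]
ft_force: [0.3, -0.1, 0.1]
opening: 0.5
```

```bash
cat > arc.py <<'E'
# rows for the lever arc: world lever angle psi list -> tool rows relative to the present pose
import sys
from h import *
from scipy.spatial.transform import Rotation as Ro
s=bot.state(); q=s["orientation"]; R=Ro.from_quat(np.r_[q[1:],q[0]]).as_matrix(); yaw=np.arctan2(R[1,1],R[0,1])
P=np.array([516.2,26.8]); print(s["time_s"],s["position"].round(1),"yaw",yaw.round(3))
v=s["position"][:2]-P; r=np.hypot(*v); print("tool r",r.round(1),"lever psi if touching",(np.arctan2(v[1],v[0])-np.arcsin(min(1,16.5/r))).round(3))
for psi in eval(sys.argv[1]):
    t=P+68*np.array([np.cos(psi),np.sin(psi)])+16.5*np.array([-np.sin(psi),np.cos(psi)])
    print(round(psi,2),(R.T@(np.r_[t,32]-s["position"])).round(1),"wx",round(yaw-psi,2), "joint",round(np.pi/2+.2315-psi,2))
E
python3 arc.py "np.arange(1.75,0.24,-.1)"
```

```text
8.9667 [469.5  87.2  34.1] yaw 1.619
tool r 76.3 lever psi if touching 2.012
1.75 [ 2.1  2.7 18.5] wx -0.13 joint 0.05
1.65 [ 2.1  4.9 25.2] wx -0.03 joint 0.15
1.55 [ 2.1  6.4 32. ] wx 0.07 joint 0.25
1.45 [ 2.1  7.3 38.9] wx 0.17 joint 0.35
1.35 [ 2.1  7.4 45.9] wx 0.27 joint 0.45
1.25 [ 2.1  6.9 52.9] wx 0.37 joint 0.55
1.15 [ 2.1  5.6 59.8] wx 0.47 joint 0.65
1.05 [ 2.   3.7 66.5] wx 0.57 joint 0.75
0.95 [ 2.   1.1 73. ] wx 0.67 joint 0.85
0.85 [ 2.  -2.2 79.2] wx 0.77 joint 0.95
0.75 [ 2. -6. 85.] wx 0.87 joint 1.05
0.65 [  2.  -10.4  90.5] wx 0.97 joint 1.15
0.55 [  2.  -15.3  95.4] wx 1.07 joint 1.25
0.45 [  2.  -20.7  99.9] wx 1.17 joint 1.35
0.35 [  2.  -26.5 103.8] wx 1.27 joint 1.45
0.25 [  2.  -32.7 107.1] wx 1.37 joint 1.55
```

{"api": "servo_tool", "payload": {"commands": [[1,1,8,0,0,0],[2,2,14,0,0,0],[2,3,18,0,0,0],[2,4,22,0,0,0],[2,5,26,0,0,0],[2,6,30,0.04,0,0],[2,6.5,34,0.1,0,0],[2,7,39,0.17,0,0]]}}

```text
time_s: 9.63
position: [507.2, 96.1, 31.5]
orientation: [0.705, 0.043, 0.706, -0.044]
ft_force: [-4.2, -3.1, 2.8]
opening: 0.6
```

```bash
python3 arc.py "np.arange(1.35,0.64,-.1)"; python3 -c "
from h import *
look('l3')
b=cv2.imread('pics/l3_side.png');a=cv2.imread('pics/l3_scene.png')
cv2.imwrite('pics/l3.png',np.hstack([cv2.resize(a[130:290,240:400],(400,400)),cv2.resize(b[135:295,240:400],(400,400))]))"
```

```text
9.6333 [507.2  96.1  31.5] yaw 1.447
tool r 69.9 lever psi if touching 1.462
1.35 [-0.5  1.6  7.7] wx 0.1 joint 0.45
1.25 [-0.5  2.2 14.6] wx 0.2 joint 0.55
1.15 [-0.5  2.1 21.6] wx 0.3 joint 0.65
1.05 [-0.5  1.4 28.6] wx 0.4 joint 0.75
0.95 [-0.6 -0.1 35.4] wx 0.5 joint 0.85
0.85 [-0.6 -2.2 42.1] wx 0.6 joint 0.95
0.75 [-0.6 -5.  48.5] wx 0.7 joint 1.05
0.65 [-0.6 -8.4 54.6] wx 0.8 joint 1.15
9.6333 [507.2  96.1  31.5] [-4.2 -3.1  2.8]
scene yellow [350.  243.4] 81 plane [667.6 -36.1] cloud [667.  -36.2  13.2] top 
scene red [345.5 183.3] 197 plane [530.6  77.8] cloud [528.2  80.6  39.9] top [527.3  81.6  41.9]
scene red [335.7 237.7] 71 plane [643.8 -63.1] cloud [639.6 -59.2  34.1] top [638.3 -58.3  38.9]
scene bar pts 123 line angle 0.617 mean angle 0.624
side yellow [286.3 189.4] 35 plane [664.4 -32.1] cloud [664.8 -32.7  14.2] top
```

View pics/l3.png

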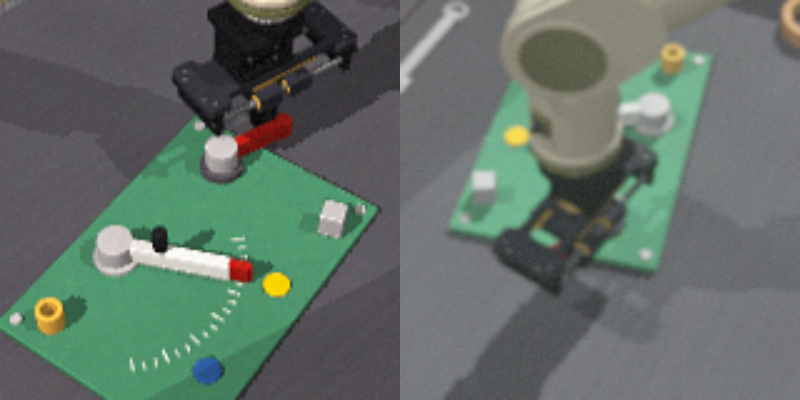

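The lever is following the finger, and the unobstructed scene view confirms the pointer on yellow (bar 0.617–0.624 rad, yellow 0.629 rad). I continue round the arc.

{"api": "servo_tool", "payload": {"commands": [[0,1,5,0.06,0,0],[0,2,10,0.13,0,0],[0,2,15,0.2,0,0],[0,2,20,0.27,0,0],[0,2,25,0.34,0,0],[0,1,30,0.41,0,0],[0,0,35,0.5,0,0],[0,-1,39,0.55,0,0]]}}

```text
time_s: 10.4
position: [545.2, 90.4, 31.1]
orientation: [0.667, 0.233, 0.668, -0.234]
ft_force: [-5.4, -1.9, 0.4]
opening: 0.6
```

```bash
python3 arc.py "np.arange(.85,0.24,-.1)"; python3 -c "
from h import *
look('l4')"
```

```text
10.4 [545.2  90.4  31.1] yaw 0.898
tool r 69.9 lever psi if touching 0.904
0.85 [-0.9  0.9  3.7] wx 0.05 joint 0.95
0.75 [-0.9  1.9 10.6] wx 0.15 joint 1.05
0.65 [-0.9  2.2 17.6] wx 0.25 joint 1.15
0.55 [-0.9  1.7 24.6] wx 0.35 joint 1.25
0.45 [-0.9  0.6 31.5] wx 0.45 joint 1.35
0.35 [-0.9 -1.2 38.3] wx 0.55 joint 1.45
0.25 [-0.9 -3.6 44.8] wx 0.65 joint 1.55
10.4 [545.2  90.4  31.1] [-5.4 -1.9  0.4]
scene yellow [350.  243.5] 82 plane [667.6 -36.3] cloud [667.2 -35.6  13.3] top 
scene red [348.4 191.7] 229 plane [557.7  62.7] cloud [555.4  66.5  38.9] top [553.7  65.6  41.5]
scene red [335.8 237.6] 73 plane [643.6 -62.8] cloud [639.7 -58.9  33.4] top [637.7 -57.8  38.6]
scene bar pts 120 line angle 0.631 mean angle 0.634
side bar pts 26 line angle -0.131 mean angle 0.731
```

{"api": "servo_tool", "payload": {"commands": [[0,1,5,0.07,0,0],[0,2,10,0.14,0,0],[0,2,15,0.21,0,0],[0,2,20,0.28,0,0],[0,1,25,0.35,0,0],[0,1,30,0.42,0,0],[0,0,34,0.48,0,0],[0,0,35.5,0.5,0,0]]}}

```text
time_s: 11.17
position: [573.8, 69.3, 31.5]
orientation: [0.589, 0.391, 0.59, -0.39]
ft_force: [-2.8, 1.3, -0.6]
opening: 0.5
```

```bash
python3 arc.py "np.arange(.45,0.24,-.1)"; python3 -c "
from h import *
look('l5')"
```

```text
11.1667 [573.8  69.3  31.5] yaw 0.401
tool r 71.6 lever psi if touching 0.404
0.45 [-0.5 -2.5 -3.1] wx -0.05 joint 1.35
0.35 [-0.6 -0.8  3.7] wx 0.05 joint 1.45
0.25 [-0.6  0.1 10.6] wx 0.15 joint 1.55
11.1667 [573.8  69.3  31.5] [-2.8  1.3 -0.6]
scene yellow [350.  243.4] 83 plane [667.7 -36.1] cloud [666.7 -35.6  12.5] top 
scene red [345.4 198.8] 225 plane [570.2  39.6] cloud [569.5  41.1  39.6] top [568.2  43.1  41.7]
scene red [335.8 237.7] 71 plane [643.9 -63. ] cloud [639.6 -59.3  34.3] top [638.4 -58.1  38.9]
scene bar pts 118 line angle 0.59 mean angle 0.628
side red [309.9 217.2] 25 plane [541.3  45. ] cloud [540.5  44.   39.8] top [540.8  44.5  41.5]
side bar pts 31 line angle 0.734 mean angle 0.693
```

The lever stands at about 1.40 rad by finger geometry. I back off and check from above.

{"api": "servo_tool", "payload": {"commands": [[0,0,-10,0,0,0],[0,0,-30,0,0,0],[-30,0,-40,0,0,0],[-70,0,-40,0,0,0],[-110,0,-40,0,0,0],[-150,0,-40,0,0,0],[-190,0,-40,0,0,0],[-195,0,-40,0,0,0]]}}

```text
time_s: 11.93
position: [561.1, 107.3, 235.0]
orientation: [0.593, 0.393, 0.587, -0.387]
ft_force: [-0.4, -0.1, 0.2]
opening: 0.5
```

{"api": "servo_tool", "payload": {"commands": [[0,0,35,0,0,0],[0,0,75,0,0,0],[0,0,115,0,0,0],[0,10,150,0,0,0],[0,20,190,0,0,0],[0,30,220,0,0,0],[0,30,220,0,0,0],[0,30,220,0,0,0]]}}

```text
time_s: 12.6
position: [672.2, -86.6, 225.7]
orientation: [0.589, 0.391, 0.589, -0.391]
ft_force: [-0.3, 1.4, 0.4]
opening: 0.5
```

{"api": "servo_tool", "payload": {"commands": [[0,0,0,0,0,0],[0,0,0,0,0,0],[0,0,0,0,0,0],[0,0,0,0,0,0]]}}

```text
time_s: 12.93
position: [671.5, -84.2, 227.1]
orientation: [0.59, 0.39, 0.59, -0.39]
ft_force: [-0.1, 0.2, 0.6]
opening: 0.6
```

```bash
python3 wl.py w6; python3 bar.py w6.npz; python3 -c "
from h import *
print(bot.state()['position'],bot.state()['ft_force'])
f=np.load('w6.npz');C=cloud({k:f[k] for k in 'KRt'},f['d']);h=cv2.cvtColor(f['p'],cv2.COLOR_RGB2HSV).astype(int)
mk=((h[...,0]<6)|(h[...,0]>174))&(h[...,1]>150)&(C[...,1]>0)&(C[...,2]>38)&(C[...,2]<50)&(C[...,0]<650)
w=C[mk][:,:2]-[516.2,26.8]; vx,vy,x,y=cv2.fitLine(w.astype(np.float32),1,0,.01,.01).ravel()
print(mk.sum(),'lever joint by line',np.pi/2+.2315-np.arctan2(vy,vx),'by mean',np.pi/2+.2315-np.median(np.arctan2(w[:,1],w[:,0])))"
```

```text
yellow [587.2  27.5] 6182 [881.4 200.3  14. ] [866.8 179.9  35.2]
yellow [330.5 145.2] 385 [666.1 -33.4  14. ] [666.2 -33.5  11.5]
yellow [187.8 245.8] 85 [ 540.8 -233.1   14. ] [ 543.4 -219.8   33.3]
red [274.5  41.5] 1188 [566.7  43.3  40. ] [567.  43.  41.]
red [301.1 154.9] 133 [637.5 -56.1  40. ] [637.4 -56.4  37.4]
n 582 angle 0.6079353 pivot off line -3.3883429183297267 yellow off line 2.243125783032859 width 13.984573201628429
mean angle 0.6462422511387778 yellow y -0.7141509182604395
hub z [33. 34. 35. 36. 37. 38. 39. 40.] hub centre [ 533.98439602 -128.85453664   38.25024433] [ 535.94321903 -129.86739118   36.68005829]
[671.48864349 -84.50952268 227.02820952] [-0.56079925  0.75136861 -0.21648934]
1015 lever joint by line 1.4947975 by mean 1.4701001256047148
```

View pics/w6.png

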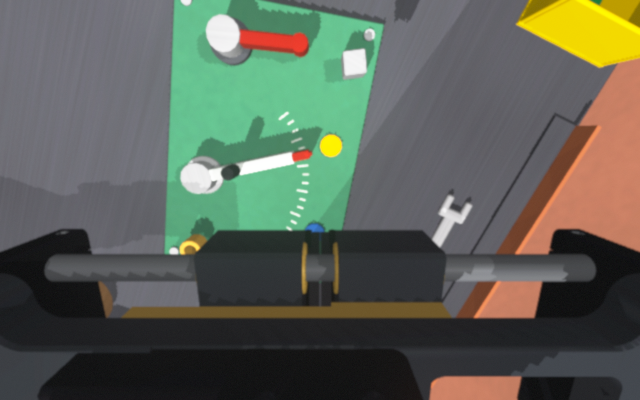

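The wrist view shows the nose (301,155) in line with yellow (330,145), the lever closed from (225,38) to (300,44), the tube and bush in place, and the hand clear. I hand the job in.

```bash
python3 -c "
from h import *
print(bot.sign_off())"
```

```text
the job is handed in; nothing more can be done
None
```

I pushed the pointer bar round onto the yellow disc with the closed fingertips, in three pushes. I then pushed the clamp lever round clockwise until it was closed, backed the hand clear and handed the job in at about 13 s.

**Pointer:** before the lever was touched, the wrist camera put yellow's centre 1.2–2.3 mm from the bar's centre line. In the last wrist view it was -0.7 mm or +2.2 mm depending on the fit, inside the 7 mm allowed. The two fits disagree by up to 3 mm, about the calibration error.

**Lever:** the camera reads it at 1.47–1.49 rad. The finger's geometry gave about 1.40 rad. Both are above the 1.25 rad needed.

**Forces and loose things:** the wrist force read at the end of each move stayed below about 6 N; I did not see peaks within moves. The hand never went near the loose things. The tube and bush still stand on the plate in the last view. I did not measure the mallet, can, mug or tape roll again.

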